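Swap two mould blocks between colour-coded nests

TASK

The orange and the green rubber mould on the plywood nest board have been put in each other's nests. Swap them, so that each lies in the nest of its own colour: flat on the floor between the four corner posts, lengthwise as the nest is (either end first), right way up and let go. Keep the moulds upright all the time and do not disturb the other things on the bench; the grey nest is spare and may be used for parking, but must be empty at the end.

Things in the scene. Friction and masses are not known exactly. Their poses are not given: they have to be found in the camera images.
- orange_mould_center (a point): centre (half-way up) of the loose orange rubber casting mould, a closed block 46x56x23 mm (x by y by height), about 70 g, stiff, with rounded corners and a flat underside; x across, y lengthwise, z up. It starts flat in the green nest, lengthwise. Best gripped across its x sides from above
- green_mould_center (a point): centre (half-way up) of the loose green rubber casting mould, a closed block 40x50x18 mm (x by y by height), about 70 g, stiff, with rounded corners and a flat underside; x across, y lengthwise, z up. It starts flat in the orange nest, lengthwise. Best gripped across its x sides from above
- orange_nest_floor (a point): centre of the orange nest's floor: top of a fixed orange plate 86x84x4 mm, 16 mm above the bench; x across, y lengthwise along the row, z up. Four L-shaped corner posts, 8 mm high, 5 mm thick, enclose 53 mm (x) by 63 mm (y), open between the posts: 41 mm wide on the x sides (finger room), 33 mm on the y sides. Starts holding the green mould
- green_nest_floor (a point): centre of the green nest's floor: top of a fixed green plate 86x84x4 mm, 16 mm above the bench; x across, y lengthwise along the row, z up. Four L-shaped corner posts, 8 mm high, 5 mm thick, enclose 53 mm (x) by 63 mm (y), open between the posts: 41 mm wide on the x sides (finger room), 33 mm on the y sides. Starts holding the orange mould
- grey_nest_floor (a point): centre of the grey nest's floor: top of a fixed grey plate 86x84x4 mm, 16 mm above the bench; x across, y lengthwise along the row, z up. Four L-shaped corner posts, 8 mm high, 5 mm thick, enclose 53 mm (x) by 63 mm (y), open between the posts: 41 mm wide on the x sides (finger room), 33 mm on the y sides. Same shape, starts empty
- orange_mould: the orange mould, origin at the centre of its underside, axes as at its centre
- green_mould: the green mould, origin at the centre of its underside, axes as at its centre
- board: fixed plywood board 110x285x12 mm (x by y by height), origin at the centre of its underside on the bench; carries the three nests in a row along its y axis, 90 mm apart, in an order that varies
- bowl: bystander: small open steel bowl, 68 mm across, 27 mm high, behind the board; origin at the centre of its underside
- tape: bystander: roll of masking tape, 72 mm across, 18 mm high, lying flat behind the board; origin at the centre of its underside
- magnifier: bystander: black eye loupe, 34 mm across, 30 mm high, to the right of the board; origin at the centre of its underside
- pliers: bystander: flat pliers with black handles, 38x135x13 mm, lying on the bench to the right; origin at the centre of their underside
There are look-alikes about, which are no part of the job. What is meant by the green_mould is not blue, and is the larger of those in its own colour.

How it is judged:
On the way:
1. one of the moulds lies in the nest of its own colour (((horizontal distance between orange_mould_center and orange_nest_floor below 0.012 m and z of orange_mould_center in the frame of orange_nest_floor between 0.0085 and 0.0145 m and angle between orange_mould_center's own z axis and vertical below 0.08 rad and angle between the x axis of orange_mould_center and the x axis of orange_nest_floor, either way round below 0.35 rad) or (horizontal distance between green_mould_center and green_nest_floor below 0.012 m and z of green_mould_center in the frame of green_nest_floor between 0.006 and 0.012 m and angle between green_mould_center's own z axis and vertical below 0.08 rad and angle between the x axis of green_mould_center and the x axis of green_nest_floor, either way round below 0.35 rad))), for 0.2 s.
At the end, for the whole second after the job is handed in: The orange mould lies in the orange nest and the green mould in the green nest, both at rest: centre within 12 mm of the nest's centre (seen from above), underside within 3 mm of the nest's floor, level within 0.08 rad, right way up, and lengthwise within 0.35 rad (either end first) (horizontal distance between orange_mould_center and orange_nest_floor below 0.012 m and z of orange_mould_center in the frame of orange_nest_floor between 0.0085 and 0.0145 m and angle between each of orange_mould_center, green_mould_center's own z axis and vertical below 0.08 rad and angle between the x axis of orange_mould_center and the x axis of orange_nest_floor, either way round below 0.35 rad and linear speed of each of orange_mould, green_mould below 0.02 m/s and horizontal distance between green_mould_center and green_nest_floor below 0.012 m and z of green_mould_center in the frame of green_nest_floor between 0.006 and 0.012 m and angle between the x axis of green_mould_center and the x axis of green_nest_floor, either way round below 0.35 rad); the robot touches nothing.
It fails at once if a mould is tipped more than 0.8 rad (angle between any of orange_mould_center, green_mould_center's own z axis and vertical above 0.8 rad).
It fails at once if the steel bowl moved more than 20 mm (distance of bowl from where it was at the start of the episode above 0.02 m).
It fails at once if the tape roll moved more than 20 mm (distance of tape from where it was at the start of the episode above 0.02 m).
It fails at once if the eye loupe moved more than 20 mm (distance of magnifier from where it was at the start of the episode above 0.02 m).
It fails at once if the flat pliers moved more than 20 mm (distance of pliers from where it was at the start of the episode above 0.02 m).
It also fails if it takes over 72 s, if anything falls off the work surface, if the arm or the gripper's body presses on something with over 40 N, if the wrist force passes 120 N, or if a joint passes its speed limit or range.

ROBOT

A 7-joint arm with a two-finger parallel gripper is mounted at the origin on a cart in front of the work surface, level with it; the furniture and walls round the work are solid. World frame = base frame: x ahead of the robot, y to its left, z up, the work surface at z = 0. Lengths are in m, angles in rad, forces in N, time in s.
With the tool pointing down it reaches from about 0.425 to 0.875 m from the base axis. Payload 4.7 kg.
Tool frame: the origin (TCP) lies at the very end of the fingers, on their centre line; the grasp point (between the pads) lies 19 mm behind it; z points along the fingers, y is the direction in which the jaws open and shut (so a half turn about z gives the same grasp; the last joint's range is limited). The gripper opens to 87 mm and grips with 3 to 60 N. Pads are 19 mm wide; open, the fingers measure 117 mm over their backs; the gripper's body (75 mm by 190 mm) begins 51 mm behind the grasp point.
Start: joints at [-1.176, 0.321, -0.07, 1.45, 0.023, 1.371, -0.057], TCP at [0.242, 0.603, 0.223] pointing down, gripper open.
Joint ranges: [-2.86, 2.86], [-0.3, 2.09], [-1.38, 1.24], [0.06, 2.45], [-1.56, 4.7], [0.09, 2.05], [-2.69, 2.69]. Speed limits (rad/s): [2.57, 2.57, 3.14, 3.14, 3.14, 3.14, 3.14].

INTERFACE

Orientations are given as a rotation vector (axis times angle).
In Python, from plant import ctrl gives the robot as it stands.
- The arm moves only by the shell command python3 -m crank 'ROWS' [FORCE]. ROWS is JSON, a list of rows, each an object of numbers: "ax", "ay", "az": the turn, a rotation vector about the world's x, y, z in rad; "dx", "dy", "dz": the shift along the world's x, y, z in cm; "gripper": the opening, from 0 (shut) to 1 (fully open). In form: [{"ax": .., "ay": .., "az": .., "dx": .., "dy": .., "dz": .., "gripper": ..}, ...]. A call has 1 to 10 rows; each row is the pose to reach, as a shift and turn from the pose commanded when the call began; what a row does not reach only later rows make up. A row lasts 1/8 s, in which the tool goes at most 62.5 mm and 10.7 degrees, less where a joint would pass 70% of its speed; a pose out of reach is approached as far as the arm can. A call with a gripper value outside its range is refused whole. The fingers move at their own pace and stop on an object; FORCE is the grip in N (left out, the last holds). Time passes only in rows, so rows that repeat a pose let the fingers close. It gives the time, the measured TCP pose, the force and the opening at its end, in the units of the state.
- ctrl.get_state(): the state, without advancing time (a new reading comes with each control period).
- ctrl.capture(name): name is "scene" or "top" or "wrist"; returns (picture, depth): 384x512x3 uint8, red, green, blue; 384x512 float32, m along the optical axis (not along the pixel's ray), 0 where there is no reading.
- ctrl.camera_model(name): a dict with "intrinsics" (3x3 intrinsics, pixels), "R" (3x3) and "t" (3): a world point X has camera coordinates R X + t. Camera axes: x right, y down, z forward; pixel columns grow to the right and rows downward; lengths in m; the calibration is good to about 2 mm. The wrist camera is an equidistant fisheye: a pixel r from the principal point sees the ray r / f radians off the axis. A picture is of the moment at which its call begins: read the wrist's pose just before it. camera_model takes no time and is no camera call; for the wrist camera it gives the pose at the moment of the call.
- ctrl.sign_off(): hands the job in, once; it reports no verdict.
The state is a dict: "t": time; "joints": joint angles; "qvel": joint speeds; "tau": joint torques, N m; "position": TCP position; "tcp_rot": TCP orientation; "contact_force": force on the tool from outside, world axes, zero at the start; "wrist_torque": the same for the moment, N m; "width": opening from 0.0 (shut) to 1.0 (fully open).
Only numpy, scipy, OpenCV 4.12 (cv2) and the standard library are available. Lean on these libraries where they do the work, as an engineer would, in place of code of your own. Each camera call takes 0.05 s, during which the arm holds its last target.

## Working session

There is one attempt and no reset: what is moved stays moved. The work goes in short steps, Python scripts to look and compute and a shell command to move; the robot and the scene stay as the last step left them, time stands still between calls to the robot, and variables do not carry over. Pictures are saved under pics/ and viewed, and the job is handed in when it is done.

```bash
ls; mkdir -p pics
python3 - <<'E'
from plant import ctrl
import cv2,numpy as np
s=ctrl.get_state();print(s)
for n in ["scene","top"]:
    p,d=ctrl.capture(n);np.savez(f"pics/{n}0.npz",p=p,d=d)
    cv2.imwrite(f"pics/{n}0.png",p[:,:,::-1])
    m=ctrl.camera_model(n);print(n,m)
E
```

```text
pics
{'t': 0.0, 'joints': array([-1.17590074,  0.32184225, -0.07009431,  1.45167234,  0.02262996,
        1.37078681, -0.05687045]), 'qvel': array([-0.0012786 ,  0.00063508, -0.000819  , -0.00241327, -0.00096776,
       -0.00043592,  0.00203475]), 'tau': array([ 1.31760762e-04, -4.91293502e+01, -4.03269734e-01, -3.12519407e+01,
       -6.37760991e-02,  4.39606409e-02,  1.76724748e-04]), 'position': array([0.24142488, 0.60290915, 0.22145043]), 'tcp_rot': array([-5.94383055e-01, -3.08460501e+00,  2.99415689e-03]), 'contact_force': array([-0.4391677 ,  0.6274829 , -0.34845565]), 'wrist_torque': array([-0.00565934, -0.03086758, -0.00680309]), 'width': 0.9967513435444486}
scene {'intrinsics': array([[399.44430457,   0.        , 250.80274976],
       [  0.        , 399.44430457, 183.76354368],
       [  0.        ,   0.        ,   1.        ]]), 'R': array([[ 0.59636546, -0.80239053, -0.02275251],
       [-0.46716185, -0.32388264, -0.82271492],
       [ 0.65276952,  0.50126786, -0.56799866]]), 't': array([-0.05131574,  0.36651127,  0.88470145])}
top {'intrinsics': array([[384.60333698,   0.        , 259.92040191],
       [  0.        , 384.60333698, 194.57578824],
       [  0.        ,   0.        ,   1.        ]]), 'R': array([[-0.01336   , -0.99990998,  0.0012453 ],
       [-0.99000816,  0.01305284, -0.14040467],
       [ 0.14037577, -0.00310866, -0.99009342]]), 't': array([0.29409756, 0.5098362 , 1.15654121])}
```

View pics/scene0.png

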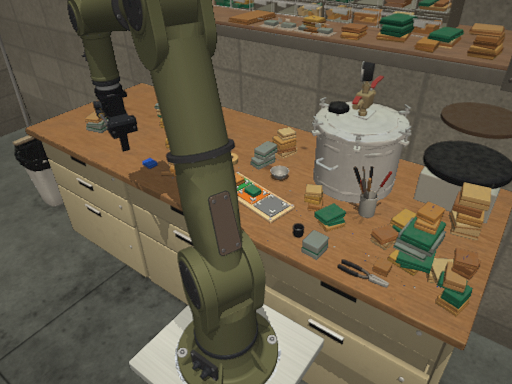

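View pics/top0.png

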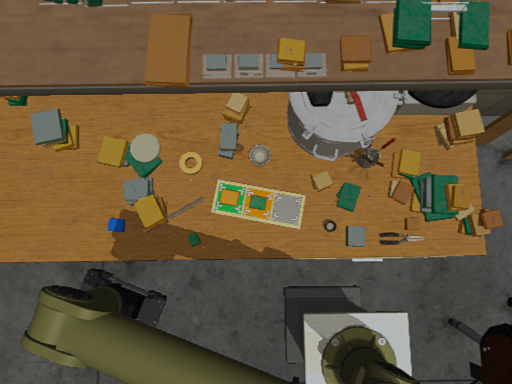

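The top view shows the board at about (258,204): green nest holding the orange mould on the left at (229,198), orange nest holding the green mould in the middle at (259,203), and the grey nest empty on the right at (289,208). The small dark green block at (194,239) is a look-alike. Next I'll measure these.

```bash
cat > h.py <<'E'
from plant import ctrl
import cv2,numpy as np
def load(n):
    z=np.load(f"pics/{n}.npz");return z['p'],z['d']
def deproj(m,d):
    h,w=d.shape;v,u=np.mgrid[:h,:w];K=m['intrinsics']
    X=np.stack([(u-K[0,2])/K[0,0]*d,(v-K[1,2])/K[1,1]*d,d],-1)
    return (X-m['t'])@m['R']
E
python3 - <<'E'
from h import *
p,d=load("top0");m=ctrl.camera_model("top");W=deproj(m,d)
c=p[165:245,195:325];cv2.imwrite("pics/c0.png",cv2.resize(c[:,:,::-1],None,fx=6,fy=6,interpolation=cv2.INTER_NEAREST))
for u,v in [(229,198),(259,203),(289,208),(259,155),(190,162),(330,225),(250,240)]: print(u,v,W[v,u].round(4))
hsv=cv2.cvtColor(p,cv2.COLOR_RGB2HSV)
for (u,v) in [(229,198),(259,203),(289,208),(216,190),(244,198),(240,194),(259,190),(194,239)]: print(u,v,hsv[v,u],W[v,u].round(4))
# height map around
for v in range(180,230,3): print(v,' '.join('%3d'%round(1000*W[v,u,2]) for u in range(206,312,4)))
E
```

```text
229 198 [0.5034 0.3827 0.042 ]
259 203 [0.4876 0.2905 0.0342]
289 208 [0.4726 0.1967 0.0173]
259 155 [0.6477 0.2885 0.0027]
190 162 [6.280e-01 5.117e-01 2.000e-04]
330 225 [0.4179 0.0699 0.0152]
250 240 [0.375  0.3202 0.0024]
229 198 [ 19 201 183] [0.5034 0.3827 0.042 ]
259 203 [ 69 128 120] [0.4876 0.2905 0.0342]
289 208 [ 34  15 135] [0.4726 0.1967 0.0173]
216 190 [ 24  84 185] [0.5338 0.4263 0.0102]
244 198 [ 27  89 160] [0.5071 0.3378 0.0096]
240 194 [ 67 148 124] [0.5195 0.3501 0.0138]
259 190 [ 20 187 177] [0.5312 0.29   0.0154]
194 239 [ 70 152  77] [0.38   0.4932 0.0176]
180   0   2   1  16   9   2  -1   1  -1  -2   0   2   3   4   1   4   1  -3  -4   4   0   2   4   1   1   0  -3
183   0   0  -4  11  19  15  12  15  17  -1   4   3   2   2   1   6   0  -2  -1   1   0   5   0   1  -1   5   3
186   0   0  -3  14  16  18  21  19  19   9   8   8  11  12  -1  -1  -1   0  -1   0   0   2   2   0  -4   3  -3
189   1  -1   6  15  37  14  17  18  15  18  16  21  16  13   9  16  15  15   0   2  -1   1  -1   0  -3   3   4
192  -1  -3  -1  17  39  40  36  39  33  22  13  24  15  17  17  1
[... 690 characters left out ...]
 15  16  16  18   9  -1   4
213   5   2   7   7  10  15  12  13  18  10  17  14  17  20  14  16  17  28  14  17  13  17  20  16   1  -5   4
216  -3   3   5  -5  -1   1   8  15  11  12  10  15  19  15  17  16  15  24  16 1216  15  22  16  17   1   0  -3
219   4  -3   1   0   4   2   1   1   2   2   4  17  13  16  15   9  15  16  14  18  19  15  24  11   0   2   2
222   0   3  -3  -1   2   1   0  -2   3   0   1   4  -4   3  11  10  17  12  13   9  15  16  18  14  -2  -2   4
225   4   0   3   3  -2   1  -2   4   1   0   2  -1   0  -2   0  -2   0   0  -1  16  15  15   9  14   2   1  -1
228   7   1   3   3  -1   2   3  -2  -2   0  -4  -1   2  -2  -1   2   1  -1   4  -2  -3  -5  -2  14   1  -1   5
```

View pics/c0.png

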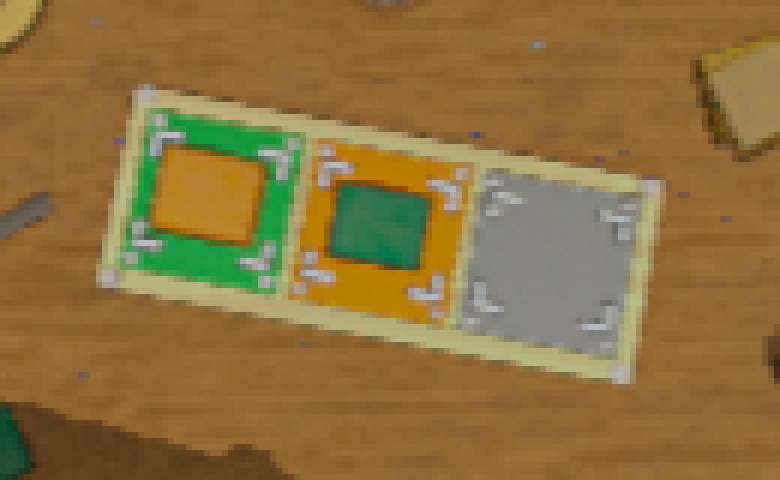

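The crop shows both moulds lengthwise in the wrong nests, with the board turned by about 10°. Now I'll fit metric positions using the known heights.

```bash
cat >> h.py <<'E'
def plane(m,uv,z):
    uv=np.asarray(uv,float).reshape(-1,2);K=m['intrinsics']
    r=np.c_[(uv-[K[0,2],K[1,2]])/[K[0,0],K[1,1]],np.ones(len(uv))]@m['R']
    c=-m['R'].T@m['t']
    return c+r*((z-c[2])/r[:,2])[:,None]
def rect(m,mask,z,lab):
    n,l,st,ce=cv2.connectedComponentsWithStats(mask.astype('uint8'))
    k=1+np.argmax(st[1:,4]);v,u=np.nonzero(l==k)
    P=plane(m,np.c_[u,v],z)[:,:2]
    r=cv2.minAreaRect((P*1000).astype('float32'))
    print(lab,st[k,4],'mean',P.mean(0).round(4),'rect mm',np.round(r[0],1),np.round(r[1],1),round(r[2],1))
    return P
def board_from(m,R,uv):
    pass
E
python3 - <<'E'
from h import *
p,d=load("top0");m=ctrl.camera_model("top")
C=np.array([(147,96),(652,186),(622,374),(108,276)])/6+[195-.5,165-.5]
P=plane(m,C,.012)[:,:2];print(P.round(4));print('lens',np.linalg.norm(np.roll(P,-1,0)-P,axis=1).round(4))
c=P.mean(0);e=(P[0]-P[1]+P[3]-P[2]);e/=np.linalg.norm(e);print('c',c.round(4),'y ang',np.degrees(np.arctan2(e[1],e[0])))
for k in (1,0,-1): print(k,(c+.09*k*e).round(4))
hsv=cv2.cvtColor(p,cv2.COLOR_RGB2HSV);H,S,V=[hsv[:,:,i].astype(int) for i in range(3)]
w=np.zeros(H.shape,bool)
w2=w.copy();w2[185:210,216:242]=1
rect(m,w2&(H<26)&(S>150),.039,'orange')
w2=w.copy();w2[190:214,245:272]=1
rect(m,w2&(H>50)&(H<90)&(S>90),.034,'green')
E
```

```text
[[0.564  0.4167]
 [0.5123 0.1505]
 [0.4137 0.1691]
 [0.4685 0.437 ]]
lens [0.2711 0.1004 0.2735 0.0976]
c [0.4896 0.2933] y ang 78.72542705021529
1 [0.5072 0.3816]
0 [0.4896 0.2933]
-1 [0.472 0.205]
orange 249 mean [0.5067 0.3825] rect mm [506.9 382.3] [53.5 44.5] 78.8
green 169 mean [0.4902 0.2946] rect mm [490.3 294.7] [44.9 36.4] 79.7
```

```bash
python3 -m crank '[{"dx":26.5,"dy":-22.1,"dz":-4,"az":-1.387,"gripper":1},{"dx":26.5,"dy":-22.1,"dz":-8,"az":-1.387,"gripper":1},{"dx":26.5,"dy":-22.1,"dz":-8,"az":-1.387,"gripper":1},{"dx":26.5,"dy":-22.1,"dz":-8,"az":-1.387,"gripper":1},{"dx":26.5,"dy":-22.1,"dz":-8,"az":-1.387,"gripper":1},{"dx":26.5,"dy":-22.1,"dz":-8,"az":-1.387,"gripper":1},{"dx":26.5,"dy":-22.1,"dz":-8,"az":-1.387,"gripper":1},{"dx":26.5,"dy":-22.1,"dz":-8,"az":-1.387,"gripper":1},{"dx":26.5,"dy":-22.1,"dz":-8,"az":-1.387,"gripper":1},{"dx":26.5,"dy":-22.1,"dz":-8,"az":-1.387,"gripper":1}]' 25
cat >> h.py <<'E'
def st():
    s=ctrl.get_state();from scipy.spatial.transform import Rotation as Ro
    R=Ro.from_rotvec(s['tcp_rot']).as_matrix();y=R[:,1]
    print('t',round(s['t'],3),'pos',s['position'].round(4),'jaw',round(np.degrees(np.arctan2(y[1],y[0])),2),'z',R[:,2].round(3),'F',s['contact_force'].round(1),'w',round(s['width'],3));return s
E
python3 - <<'E'
from h import *
st();m=ctrl.camera_model("wrist");p,d=ctrl.capture("wrist");np.savez("pics/w1.npz",p=p,d=d,**m);cv2.imwrite("pics/w1.png",p[:,:,::-1]);st();print(m)
E
```

```text
t 0.1 pos [0.2414 0.603  0.2216] jaw 68.19 z [-0.001 -0.002 -1.   ] F [-0.4  0.1  0.9] w 0.999
t 0.15 pos [0.2415 0.603  0.2217] jaw 68.18 z [-0.    -0.001 -1.   ] F [ 0.6 -0.2 -0. ] w 0.997
{'intrinsics': array([[297.31863964,   0.        , 257.54149738],
       [  0.        , 297.31863964, 190.70521315],
       [  0.        ,   0.        ,   1.        ]]), 'R': array([[ 0.37333487,  0.9276929 , -0.00263824],
       [ 0.89833679, -0.36080826,  0.25061606],
       [ 0.23154284, -0.09593375, -0.96808297]]), 't': array([-0.64903121, -0.03024229,  0.38982132])}invalid input at $[0]: expected keys ax, ay, az, dx, dy, dz, gripper
```

View pics/w1.png

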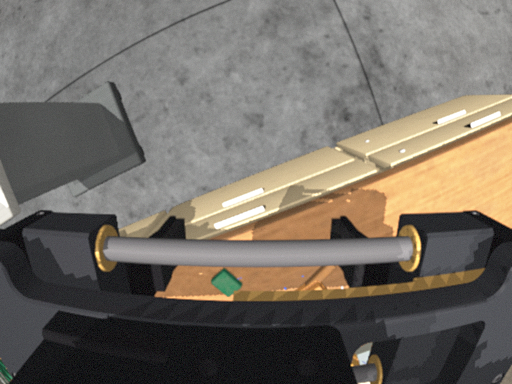

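The move was refused because every key has to be present. This wrist view is from the start pose and shows only the bench edge and a small green block at (227,283).

```bash
python3 -m crank '[{"ax":0,"ay":0,"dx":26.5,"dy":-22.1,"dz":-4,"az":-1.387,"gripper":1},{"ax":0,"ay":0,"dx":26.5,"dy":-22.1,"dz":-8,"az":-1.387,"gripper":1},{"ax":0,"ay":0,"dx":26.5,"dy":-22.1,"dz":-8,"az":-1.387,"gripper":1},{"ax":0,"ay":0,"dx":26.5,"dy":-22.1,"dz":-8,"az":-1.387,"gripper":1},{"ax":0,"ay":0,"dx":26.5,"dy":-22.1,"dz":-8,"az":-1.387,"gripper":1},{"ax":0,"ay":0,"dx":26.5,"dy":-22.1,"dz":-8,"az":-1.387,"gripper":1},{"ax":0,"ay":0,"dx":26.5,"dy":-22.1,"dz":-8,"az":-1.387,"gripper":1},{"ax":0,"ay":0,"dx":26.5,"dy":-22.1,"dz":-8,"az":-1.387,"gripper":1},{"ax":0,"ay":0,"dx":26.5,"dy":-22.1,"dz":-8,"az":-1.387,"gripper":1},{"ax":0,"ay":0,"dx":26.5,"dy":-22.1,"dz":-8,"az":-1.387,"gripper":1}]' 25
python3 - <<'E'
from h import *
st();m=ctrl.camera_model("wrist");p,d=ctrl.capture("wrist");np.savez("pics/w2.npz",p=p,d=d,**m);cv2.imwrite("pics/w2.png",p[:,:,::-1]);st()
E
```

```text
t: 1.4
position: [0.5064, 0.3825, 0.1424]
tcp_rot: [2.427, 1.994, -0.0]
contact_force: [0.3, 0.4, -0.0]
width: 0.998
t 1.4 pos [0.5064 0.3825 0.1424] jaw -11.19 z [-0. -0. -1.] F [ 0.3  0.4 -0. ] w 0.998
t 1.45 pos [0.5064 0.3826 0.1425] jaw -11.21 z [-0. -0. -1.] F [-0.9 -0.3  0.5] w 1.002
```

View pics/w2.png

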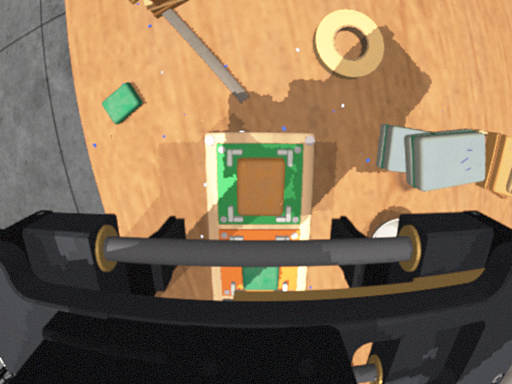

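The wrist view shows the green nest with the orange mould at (260,187), centred between the fingers. I'll cross-check it metrically.

```bash
cat >> h.py <<'E'
def fplane(m,uv,z):
    uv=np.asarray(uv,float).reshape(-1,2);K=m['intrinsics']
    q=(uv-[K[0,2],K[1,2]])/K[0,0];th=np.linalg.norm(q,axis=1,keepdims=True)
    r=np.c_[q/np.maximum(th,1e-9)*np.sin(th),np.cos(th)]@m['R'];c=-m['R'].T@m['t']
    return c+r*((z-c[2])/r[:,2])[:,None]
def frect(m,uv,z,lab):
    P=fplane(m,uv,z)[:,:2];r=cv2.minAreaRect((P*1000).astype('float32'));print(lab,len(P),np.round(r[0],1),np.round(r[1],1),round(r[2],1))
def comp(mask):
    n,l,s,ce=cv2.connectedComponentsWithStats(mask.astype('uint8'));k=1+np.argmax(s[1:,4]);v,u=np.nonzero(l==k);return np.c_[u,v]
E
python3 - <<'E'
from h import *
m=np.load("pics/w2.npz");p=m['p'];hsv=cv2.cvtColor(p,cv2.COLOR_RGB2HSV);H,S,V=[hsv[:,:,i].astype(int) for i in range(3)]
w=np.zeros(H.shape,bool);w[150:222,225:295]=1
frect(m,comp(w&(H<26)&(S>120)),.039,'orange')
w[:]=0;w[135:228,210:308]=1
frect(m,comp(w&(H>45)&(H<90)&(S>90)),.016,'green plate')
b=np.array([(210,139),(310,139)]);print(fplane(m,b,.012))
E
```

```text
orange 2657 [510.2 384.7] [54.2 43.1] 78.6
green plate 3098 [508.7 381.8] [81.9 84.7] 78.7
[[0.46988337 0.43604022 0.012     ]
 [0.5669635  0.41675305 0.012     ]]
```

```bash
python3 -m crank '[{"ax":0,"ay":0,"az":0,"dx":0.15,"dy":0,"dz":-4,"gripper":1},{"ax":0,"ay":0,"az":0,"dx":0.15,"dy":0,"dz":-8,"gripper":1},{"ax":0,"ay":0,"az":0,"dx":0.15,"dy":0,"dz":-11,"gripper":1},{"ax":0,"ay":0,"az":0,"dx":0.15,"dy":0,"dz":-12.1,"gripper":1},{"ax":0,"ay":0,"az":0,"dx":0.15,"dy":0,"dz":-12.1,"gripper":1}]' 25
python3 -m crank '[{"ax":0,"ay":0,"az":0,"dx":0,"dy":0,"dz":0,"gripper":0.6},{"ax":0,"ay":0,"az":0,"dx":0,"dy":0,"dz":0,"gripper":0.3},{"ax":0,"ay":0,"az":0,"dx":0,"dy":0,"dz":0,"gripper":0.3},{"ax":0,"ay":0,"az":0,"dx":0,"dy":0,"dz":0,"gripper":0.3},{"ax":0,"ay":0,"az":0,"dx":0,"dy":0,"dz":0,"gripper":0.3},{"ax":0,"ay":0,"az":0,"dx":0,"dy":0,"dz":0,"gripper":0.3}]' 25
```

```text
t: 2.08
position: [0.5079, 0.3824, 0.0214]
tcp_rot: [2.429, 1.993, -0.001]
contact_force: [-0.5, -0.5, -0.0]
width: 0.998
t: 2.82
position: [0.5082, 0.3825, 0.0217]
tcp_rot: [2.429, 1.992, 0.0]
contact_force: [-1.1, 0.5, 0.3]
width: 0.507
```

```bash
python3 -m crank '[{"ax":0,"ay":0,"az":0,"dx":0,"dy":0,"dz":2,"gripper":0.3},{"ax":0,"ay":0,"az":0,"dx":0,"dy":0,"dz":5,"gripper":0.3},{"ax":0,"ay":0,"az":0,"dx":-0.9,"dy":-4.5,"dz":5,"gripper":0.3},{"ax":0,"ay":0,"az":0,"dx":-1.8,"dy":-9,"dz":5,"gripper":0.3},{"ax":0,"ay":0,"az":0,"dx":-2.7,"dy":-13.5,"dz":5,"gripper":0.3},{"ax":0,"ay":0,"az":0,"dx":-3.5,"dy":-17.6,"dz":5,"gripper":0.3},{"ax":0,"ay":0,"az":0,"dx":-3.5,"dy":-17.6,"dz":5,"gripper":0.3},{"ax":0,"ay":0,"az":0,"dx":-3.5,"dy":-17.6,"dz":5,"gripper":0.3}]' 25
python3 - <<'E'
from h import *
st()
for c in ("wrist","top"):
    m=ctrl.camera_model(c);p,d=ctrl.capture(c);np.savez(f"pics/{c}3.npz",p=p,d=d,**m)
    cv2.imwrite(f"pics/{c}3.png",p[:,:,::-1])
c=p[165:245,195:325];cv2.imwrite("pics/c3.png",cv2.resize(c[:,:,::-1],None,fx=4,fy=4,interpolation=cv2.INTER_NEAREST))
E
```

```text
t: 3.82
position: [0.4737, 0.2075, 0.0728]
tcp_rot: [-2.429, -1.992, -0.004]
contact_force: [-0.2, -0.4, -0.4]
width: 0.506
t 3.825 pos [0.4737 0.2075 0.0728] jaw -11.28 z [ 0.002  0.002 -1.   ] F [-0.2 -0.4 -0.4] w 0.506
```

View pics/wrist3.png

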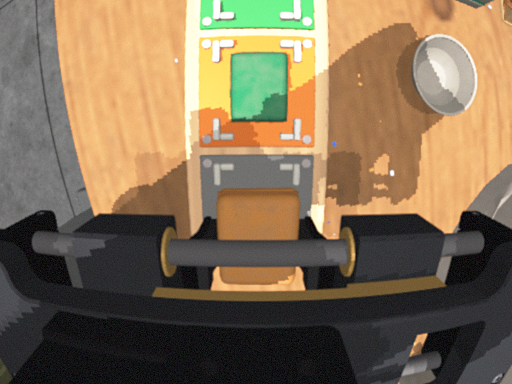

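View pics/c3.png

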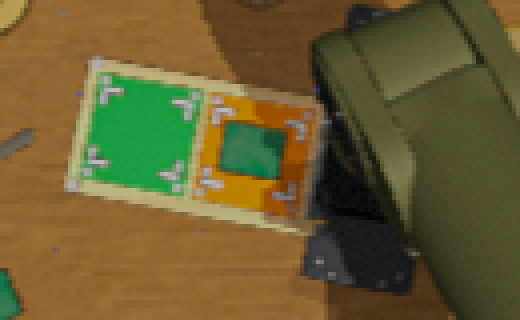

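The orange mould is held level over the grey nest (wrist view (258,235)). The green mould is at (260,87) and the green nest is now empty. I'll check the nest positions against the held mould.

Run:
```python
from h import *
m=np.load("pics/wrist3.npz");p=m['p'];hsv=cv2.cvtColor(p,cv2.COLOR_RGB2HSV);H,S,V=[hsv[:,:,i].astype(int) for i in range(3)]
w=np.zeros(H.shape,bool);w[45:130,222:297]=1
frect(m,comp(w&(H>45)&(H<95)&(S>80)),.034,'green')
w[:]=0;w[32:152,192:322]=1
frect(m,comp(w&(H<26)&(S>180)),.016,'orange plate')
a=fplane(m,[(201,160),(315,158),(224,172),(293,170)],.016)[:,:2];a[2:]=fplane(m,[(224,172),(293,170)],.024)[:,:2];print(a)
f=np.array([.1955,.9807]);x=np.array([.9807,-.1955]);c=np.array([.473,.206])
print(((a-c)@x).round(4),((a-c)@f).round(4))
b=fplane(m,[(217,190),(299,188)],.016+.0515+.023)[:,:2];print('mould top edge x,y',((b-c)@x).round(4),((b-c)@f).round(4), (np.array([.4737,.2075])-c)@x)
```

```text
green 3764 [492.3 293.8] [46.1 37.4] 78.7
orange plate 2963 [489.4 286.3] [67.9 84. ] 79.1
[[0.44000601 0.25058198]
 [0.52420933 0.23517348]
 [0.4562901  0.23937235]
 [0.50551877 0.23095986]]
[-0.0411  0.0445 -0.0229  0.027 ] [0.0373 0.0386 0.0295 0.0308]
mould top edge x,y [-0.0191  0.0222] [0.033  0.0339] 0.000393240000000033
```

Run:
```python
from h import *
m=np.load("pics/wrist3.npz");p=m['p'];print('cam',-m['R'].T@m['t'])
f=np.array([.1955,.9807]);x=np.array([.9807,-.1955]);c=np.array([.473,.206])
for v in list(range(30,40))+list(range(140,196)):
    P=fplane(m,[(258,v)],.016)[0][:2];print(v,p[v,258],p[v,222],round((P-c)@f*1000,1), round((fplane(m,[(258,v)],.09)[0][:2]-c)@f*1000,1))
c=p[135:205,190:330];cv2.imwrite("pics/c4.png",cv2.resize(c[:,:,::-1],None,fx=5,fy=5,interpolation=cv2.INTER_NEAREST))
```

```text
cam [0.487842   0.27411405 0.23461728]
30 [255 255 232] [255 255 241] 134.5 112.6
31 [255 254 231] [255 255 239] 133.7 112.1
32 [255 254 233] [255 255 237] 132.9 111.5
33 [255 255 233] [255 255 238] 132.1 111.0
34 [255 255 228] [255 255 241] 131.4 110.5
35 [255 240 165] [255 255 236] 130.6 110.0
36 [255 220 105] [254 228 141] 129.8 109.4
37 [255 217  92] [255 215  92] 129.0 108.9
38 [255 221 100] [255 219  91] 128.2 108.4
39 [255 221  99] [255 226 133] 127.4 107.9
140 [247 145  67] [174 112  81] 51.8 57.9
141 [244 143  71] [205 106  47] 51.1 57.4
142 [223 116  52] [210 107  46] 50.3 56.9
143 [210 108  45] [206 106  44] 49.6 56.4
144 [205 107  50] [211 109  50] 48.8 55.9
145 [197 106  53] [201 103  44] 48.1 55.4
146 [182 120  80] [190 117  75] 47.4 54.9
147 [187 146 109] [193 150 112] 46.6 54.4
148 [204 167 127] [205 167 126] 45.9 53.9
149 [203 163 123] [206 164 123] 45.1 53.4
150 [203 164 123] [201 160 120] 44.4 53.0
151 [206 163 124] [205 166 124] 43.6 52.5
152 [209 164 124] [202 162 121] 42.9 52.0
153 [203 164 123] [198 157 120] 42.1 51.5
154 [158 131 105] [170 140 113] 41.4 51.0
1
[... 1020 characters left out ...]
112] [116 115 111] 22.5 38.4
180 [116 115 115] [112 113 109] 21.7 37.9
181 [114 113 110] [113 111 112] 20.9 37.4
182 [112 111 111] [110 109 108] 20.1 36.9
183 [113 110 107] [113 114 108] 19.4 36.4
184 [113 114 112] [113 112 110] 18.6 35.9
185 [111 115 111] [114 115 109] 17.8 35.4
186 [115 115 110] [114 114 113] 17.0 34.9
187 [115 107  95] [114 113 111] 16.3 34.4
188 [125  93  64] [117 107  98] 15.5 33.8
189 [141  98  54] [127  98  74] 14.7 33.3
190 [148  99  51] [133  88  48] 13.9 32.8
191 [143  96  58] [126  80  41] 13.1 32.3
192 [137  89  53] [136  88  53] 12.3 31.8
193 [134  86  50] [137  89  52] 11.6 31.2
194 [137  90  48] [128  81  45] 10.8 30.7
195 [146  99  52] [127  85  45] 10.0 30.2
```

View pics/c4.png

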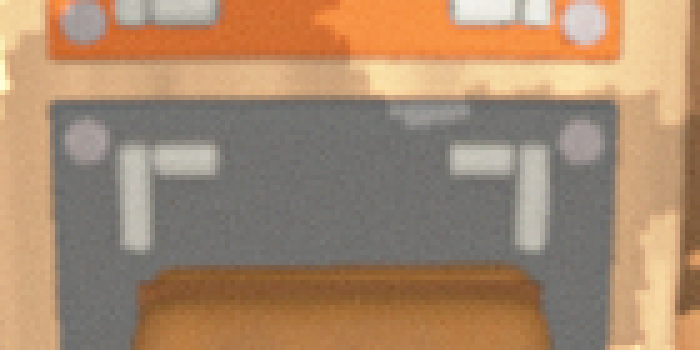

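Relative to the grey plate the mould is about 1 mm off in x and y, within the 3.5 mm play. I'll lower it with a small correction.

```bash
python3 -m crank '[{"ax":0,"ay":0,"az":0,"dx":-0.1,"dy":-0.1,"dz":-2,"gripper":0.3},{"ax":0,"ay":0,"az":0,"dx":-0.1,"dy":-0.1,"dz":-3.5,"gripper":0.3},{"ax":0,"ay":0,"az":0,"dx":-0.1,"dy":-0.1,"dz":-4.5,"gripper":0.3},{"ax":0,"ay":0,"az":0,"dx":-0.1,"dy":-0.1,"dz":-4.95,"gripper":0.3},{"ax":0,"ay":0,"az":0,"dx":-0.1,"dy":-0.1,"dz":-4.95,"gripper":0.3},{"ax":0,"ay":0,"az":0,"dx":-0.1,"dy":-0.1,"dz":-4.95,"gripper":0.3}]' 25
```

```text
t: 4.68
position: [0.4724, 0.2056, 0.0223]
tcp_rot: [2.429, 1.992, 0.001]
contact_force: [0.2, 1.1, -0.6]
width: 0.506
```

```bash
python3 -m crank '[{"ax":0,"ay":0,"az":0,"dx":0,"dy":0,"dz":0,"gripper":0.9},{"ax":0,"ay":0,"az":0,"dx":0,"dy":0,"dz":0,"gripper":0.9},{"ax":0,"ay":0,"az":0,"dx":0,"dy":0,"dz":0,"gripper":0.9},{"ax":0,"ay":0,"az":0,"dx":0,"dy":0,"dz":3,"gripper":0.9},{"ax":0,"ay":0,"az":0,"dx":0,"dy":0,"dz":7,"gripper":0.9},{"ax":0,"ay":0,"az":0,"dx":1,"dy":4.5,"dz":7,"gripper":0.9},{"ax":0,"ay":0,"az":0,"dx":1.9,"dy":8.85,"dz":7,"gripper":0.9},{"ax":0,"ay":0,"az":0,"dx":1.9,"dy":8.85,"dz":7,"gripper":0.9},{"ax":0,"ay":0,"az":0,"dx":1.9,"dy":8.85,"dz":7,"gripper":0.9}]' 25
python3 - <<'E'
from h import *
st()
for c in ("wrist",):
    m=ctrl.camera_model(c);p,d=ctrl.capture(c);np.savez(f"pics/{c}5.npz",p=p,d=d,**m)
    cv2.imwrite(f"pics/{c}5.png",p[:,:,::-1])
E
```

```text
t: 5.8
position: [0.491, 0.2931, 0.0917]
tcp_rot: [2.429, 1.992, -0.002]
contact_force: [-0.3, -0.7, -1.1]
width: 0.903
t 5.8 pos [0.491  0.2931 0.0917] jaw -11.29 z [-0.    -0.001 -1.   ] F [-0.3 -0.7 -1.1] w 0.903
```

View pics/wrist5.png

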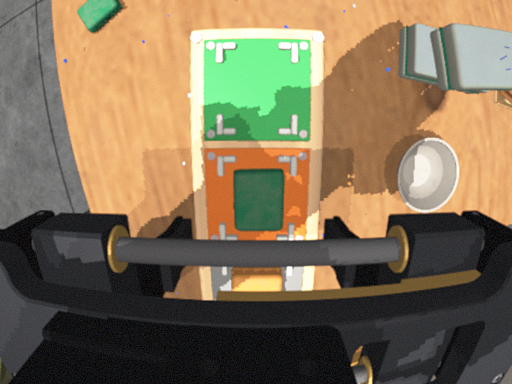

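The wrist view shows the green mould at (259,199) centred between the fingers, and the orange one parked in the grey nest, visible at (258,283). Descending to grip.

```bash
python3 -m crank '[{"ax":0,"ay":0,"az":0,"dx":0,"dy":0.05,"dz":-3,"gripper":0.9},{"ax":0,"ay":0,"az":0,"dx":0,"dy":0.05,"dz":-6,"gripper":0.9},{"ax":0,"ay":0,"az":0,"dx":0,"dy":0.05,"dz":-7.15,"gripper":0.9},{"ax":0,"ay":0,"az":0,"dx":0,"dy":0.05,"dz":-7.15,"gripper":0.6},{"ax":0,"ay":0,"az":0,"dx":0,"dy":0.05,"dz":-7.15,"gripper":0.25},{"ax":0,"ay":0,"az":0,"dx":0,"dy":0.05,"dz":-7.15,"gripper":0.25},{"ax":0,"ay":0,"az":0,"dx":0,"dy":0.05,"dz":-7.15,"gripper":0.25},{"ax":0,"ay":0,"az":0,"dx":0,"dy":0.05,"dz":-7.15,"gripper":0.25},{"ax":0,"ay":0,"az":0,"dx":0,"dy":0.05,"dz":-7.15,"gripper":0.25}]' 25
python3 -m crank '[{"ax":0,"ay":0,"az":0,"dx":0,"dy":0,"dz":2,"gripper":0.25},{"ax":0,"ay":0,"az":0,"dx":0,"dy":0,"dz":5,"gripper":0.25},{"ax":0,"ay":0,"az":0,"dx":0.9,"dy":4.4,"dz":5,"gripper":0.25},{"ax":0,"ay":0,"az":0,"dx":1.76,"dy":8.83,"dz":5,"gripper":0.25},{"ax":0,"ay":0,"az":0,"dx":1.76,"dy":8.83,"dz":5,"gripper":0.25},{"ax":0,"ay":0,"az":0,"dx":1.76,"dy":8.83,"dz":5,"gripper":0.25}]' 25
python3 - <<'E'
from h import *
st()
for c in ("wrist",):
    m=ctrl.camera_model(c);p,d=ctrl.capture(c);np.savez(f"pics/{c}6.npz",p=p,d=d,**m)
    cv2.imwrite(f"pics/{c}6.png",p[:,:,::-1])
c=p[130:230,180:340];cv2.imwrite("pics/c6.png",cv2.resize(c[:,:,::-1],None,fx=5,fy=5))
E
```

```text
t: 6.98
position: [0.4914, 0.2946, 0.021]
tcp_rot: [2.429, 1.992, 0.001]
contact_force: [-0.5, -0.8, 2.9]
width: 0.449
t: 7.72
position: [0.5085, 0.3818, 0.0699]
tcp_rot: [2.428, 1.992, -0.003]
contact_force: [0.5, -0.1, 0.4]
width: 0.448
t 7.725 pos [0.5085 0.3818 0.0699] jaw -11.29 z [-0.001 -0.002 -1.   ] F [ 0.5 -0.1  0.4] w 0.448
```

View pics/c6.png

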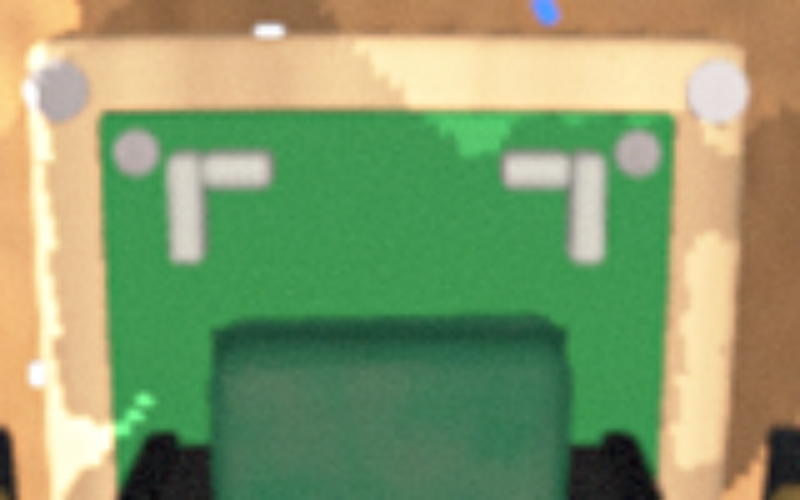

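Run:
```python
from h import *
m=np.load("pics/wrist6.npz")
f=np.array([.1955,.9807]);x=np.array([.9807,-.1955]);c=np.array([.5085,.3818])
for uv,z in [((257,152.4),.016),((257,193.5),.0655),((201,152.4),.016),((314,152.4),.016),((222.6,195),.0655),((293,195),.0655)]:
    P=fplane(m,[uv],z)[0][:2]-c;print(uv,(P@x*1000).round(1),(P@f*1000).round(1))
```

```text
(257, 152.4) 0.4 41.1
(257, 193.5) 0.5 23.6
(201, 152.4) -40.9 41.5
(314, 152.4) 42.4 41.4
(222.6, 195) -19.5 22.7
(293, 195) 21.4 22.6
```

Aligned to within about 1 mm. Lowering and releasing.

```bash
python3 -m crank '[{"ax":0,"ay":0,"az":0,"dx":0,"dy":0,"dz":-2,"gripper":0.25},{"ax":0,"ay":0,"az":0,"dx":0,"dy":0,"dz":-3.5,"gripper":0.25},{"ax":0,"ay":0,"az":0,"dx":0,"dy":0,"dz":-4.5,"gripper":0.25},{"ax":0,"ay":0,"az":0,"dx":0,"dy":0,"dz":-4.95,"gripper":0.25},{"ax":0,"ay":0,"az":0,"dx":0,"dy":0,"dz":-4.95,"gripper":0.25},{"ax":0,"ay":0,"az":0,"dx":0,"dy":0,"dz":-4.95,"gripper":0.25}]' 25
python3 -m crank '[{"ax":0,"ay":0,"az":0,"dx":0,"dy":0,"dz":0,"gripper":0.9},{"ax":0,"ay":0,"az":0,"dx":0,"dy":0,"dz":0,"gripper":0.9},{"ax":0,"ay":0,"az":0,"dx":0,"dy":0,"dz":0,"gripper":0.9},{"ax":0,"ay":0,"az":0,"dx":0,"dy":0,"dz":3,"gripper":0.9},{"ax":0,"ay":0,"az":0,"dx":0,"dy":0,"dz":7,"gripper":0.9},{"ax":0,"ay":0,"az":0,"dx":-1,"dy":-5,"dz":7,"gripper":0.9},{"ax":0,"ay":0,"az":0,"dx":-2,"dy":-10,"dz":7,"gripper":0.9},{"ax":0,"ay":0,"az":0,"dx":-3,"dy":-15,"dz":7,"gripper":0.9},{"ax":0,"ay":0,"az":0,"dx":-3.6,"dy":-17.6,"dz":7,"gripper":0.9},{"ax":0,"ay":0,"az":0,"dx":-3.6,"dy":-17.6,"dz":7,"gripper":0.9}]' 25
python3 - <<'E'
from h import *
st()
for c in ("wrist","top"):
    m=ctrl.camera_model(c);p,d=ctrl.capture(c);np.savez(f"pics/{c}7.npz",p=p,d=d,**m)
    cv2.imwrite(f"pics/{c}7.png",p[:,:,::-1])
st()
E
```

```text
t: 8.52
position: [0.5089, 0.3829, 0.0211]
tcp_rot: [2.429, 1.992, 0.001]
contact_force: [0.3, 0.2, 0.5]
width: 0.449
t: 9.78
position: [0.4728, 0.2046, 0.0914]
tcp_rot: [-2.433, -1.988, -0.0]
contact_force: [0.5, 0.4, -0.4]
width: 0.9
t 9.775 pos [0.4728 0.2046 0.0914] jaw -11.51 z [ 0.  0. -1.] F [ 0.5  0.4 -0.4] w 0.9
t 9.875 pos [0.473  0.2077 0.0915] jaw -11.27 z [ 0.001  0.001 -1.   ] F [-0.2  0.2 -0.4] w 0.896
```

View pics/wrist7.png

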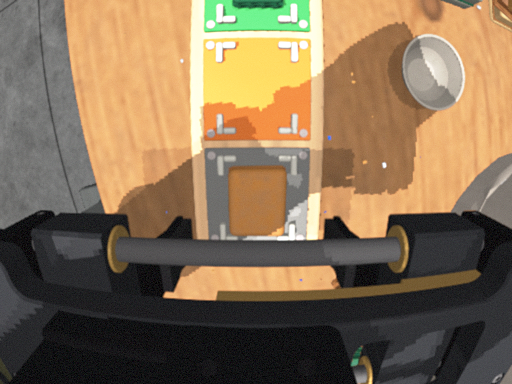

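The orange mould is flat in the grey nest at (258,200), and the orange nest at (257,90) is empty. Re-gripping.

```bash
python3 -m crank '[{"ax":0,"ay":0,"az":0,"dx":-0.05,"dy":-0.1,"dz":-3,"gripper":0.9},{"ax":0,"ay":0,"az":0,"dx":-0.05,"dy":-0.1,"dz":-6,"gripper":0.9},{"ax":0,"ay":0,"az":0,"dx":-0.05,"dy":-0.1,"dz":-7,"gripper":0.9},{"ax":0,"ay":0,"az":0,"dx":-0.05,"dy":-0.1,"dz":-7,"gripper":0.6},{"ax":0,"ay":0,"az":0,"dx":-0.05,"dy":-0.1,"dz":-7,"gripper":0.3},{"ax":0,"ay":0,"az":0,"dx":-0.05,"dy":-0.1,"dz":-7,"gripper":0.3},{"ax":0,"ay":0,"az":0,"dx":-0.05,"dy":-0.1,"dz":-7,"gripper":0.3},{"ax":0,"ay":0,"az":0,"dx":-0.05,"dy":-0.1,"dz":-7,"gripper":0.3}]' 25
python3 -m crank '[{"ax":0,"ay":0,"az":0,"dx":0,"dy":0,"dz":2,"gripper":0.3},{"ax":0,"ay":0,"az":0,"dx":0,"dy":0,"dz":5,"gripper":0.3},{"ax":0,"ay":0,"az":0,"dx":0.9,"dy":4.4,"dz":5,"gripper":0.3},{"ax":0,"ay":0,"az":0,"dx":1.76,"dy":8.83,"dz":5,"gripper":0.3},{"ax":0,"ay":0,"az":0,"dx":1.76,"dy":8.83,"dz":5,"gripper":0.3},{"ax":0,"ay":0,"az":0,"dx":1.76,"dy":8.83,"dz":5,"gripper":0.3}]' 25
python3 - <<'E'
from h import *
st()
for c in ("wrist",):
    m=ctrl.camera_model(c);p,d=ctrl.capture(c);np.savez(f"pics/{c}8.npz",p=p,d=d,**m)
    cv2.imwrite(f"pics/{c}8.png",p[:,:,::-1])
c=p[130:230,180:340];cv2.imwrite("pics/c8.png",cv2.resize(c[:,:,::-1],None,fx=5,fy=5))
E
```

```text
t: 10.88
position: [0.4726, 0.206, 0.0217]
tcp_rot: [2.429, 1.992, 0.002]
contact_force: [0.0, -1.2, 2.1]
width: 0.509
t: 11.62
position: [0.4896, 0.2932, 0.0706]
tcp_rot: [2.429, 1.992, -0.002]
contact_force: [0.1, -0.4, -0.6]
width: 0.504
t 11.625 pos [0.4896 0.2932 0.0706] jaw -11.29 z [-0.001 -0.001 -1.   ] F [ 0.1 -0.4 -0.6] w 0.504
```

View pics/c8.png

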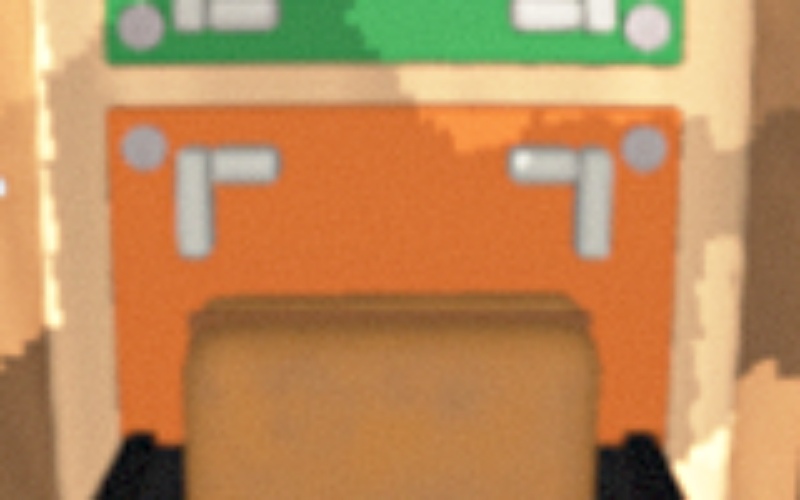

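View pics/wrist8.png

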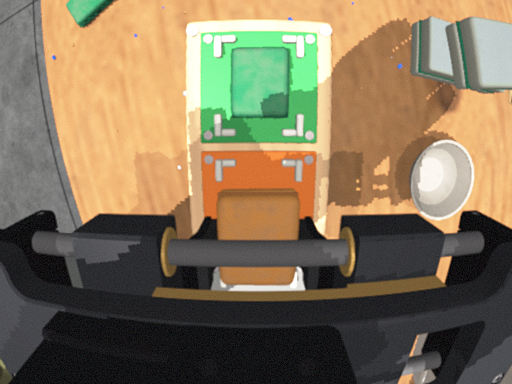

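The green mould sits squarely in its nest at (260,82), and the orange one hangs centred over the orange nest at (258,235). I'll check the y offset.

Run:
```python
from h import *
m=np.load("pics/wrist8.npz")
f=np.array([.1955,.9807]);x=np.array([.9807,-.1955]);c=np.array([.4896,.2932])
for uv,z in [((258,151.4),.016),((258,189.2),.0655),((201.5,151.4),.016),((316,151.4),.016),((218,192),.066),((298,192),.066)]:
    P=fplane(m,[uv],z)[0][:2]-c;print(uv,(P@x*1000).round(1),(P@f*1000).round(1))
```

```text
(258, 151.4) 1.2 41.8
(258, 189.2) 1.1 25.9
(201.5, 151.4) -40.6 42.2
(316, 151.4) 44.1 42.1
(218, 192) -22.2 24.4
(298, 192) 24.4 24.3
```

```bash
python3 -m crank '[{"ax":0,"ay":0,"az":0,"dx":0.07,"dy":0.08,"dz":-2,"gripper":0.3},{"ax":0,"ay":0,"az":0,"dx":0.07,"dy":0.08,"dz":-3.5,"gripper":0.3},{"ax":0,"ay":0,"az":0,"dx":0.07,"dy":0.08,"dz":-4.5,"gripper":0.3},{"ax":0,"ay":0,"az":0,"dx":0.07,"dy":0.08,"dz":-4.95,"gripper":0.3},{"ax":0,"ay":0,"az":0,"dx":0.07,"dy":0.08,"dz":-4.95,"gripper":0.3},{"ax":0,"ay":0,"az":0,"dx":0.07,"dy":0.08,"dz":-4.95,"gripper":0.3}]' 25
python3 -m crank '[{"ax":0,"ay":0,"az":0,"dx":0,"dy":0,"dz":0,"gripper":0.9},{"ax":0,"ay":0,"az":0,"dx":0,"dy":0,"dz":0,"gripper":0.9},{"ax":0,"ay":0,"az":0,"dx":0,"dy":0,"dz":0,"gripper":0.9},{"ax":0,"ay":0,"az":0,"dx":0,"dy":0,"dz":3,"gripper":0.9},{"ax":0,"ay":0,"az":0,"dx":0,"dy":0,"dz":8,"gripper":0.9},{"ax":0,"ay":0,"az":0,"dx":0,"dy":0,"dz":12,"gripper":0.9},{"ax":0,"ay":0,"az":0,"dx":-2,"dy":-5,"dz":14,"gripper":0.9},{"ax":0,"ay":0,"az":0,"dx":-4,"dy":-10,"dz":14,"gripper":0.9},{"ax":0,"ay":0,"az":0,"dx":-4,"dy":-15,"dz":14,"gripper":0.9},{"ax":0,"ay":0,"az":0,"dx":-4,"dy":-20,"dz":14,"gripper":0.9}]' 25
python3 -m crank '[{"ax":0,"ay":0,"az":0,"dx":0,"dy":-5,"dz":0,"gripper":0.9},{"ax":0,"ay":0,"az":0,"dx":0,"dy":-8,"dz":0,"gripper":0.9},{"ax":0,"ay":0,"az":0,"dx":0,"dy":-8,"dz":0,"gripper":0.9},{"ax":0,"ay":0,"az":0,"dx":0,"dy":-8,"dz":0,"gripper":0.9}]' 25
python3 - <<'E'
from h import *
st()
for c in ("wrist","top"):
    m=ctrl.camera_model(c);p,d=ctrl.capture(c);np.savez(f"pics/{c}9.npz",p=p,d=d,**m)
    cv2.imwrite(f"pics/{c}9.png",p[:,:,::-1])
c=p[165:245,195:325];cv2.imwrite("pics/c9.png",cv2.resize(c[:,:,::-1],None,fx=6,fy=6,interpolation=cv2.INTER_NEAREST))
W=deproj(m,d)
hsv=cv2.cvtColor(p,cv2.COLOR_RGB2HSV);H,S,V=[hsv[:,:,i].astype(int) for i in range(3)]
for u,v in [(229,198),(259,203)]:
    z=W[v-4:v+5,u-4:u+5,2]
    A=np.c_[W[v-4:v+5,u-4:u+5,:2].reshape(-1,2),np.ones(81)];print('top z',np.median(z).round(4),'tilt',np.linalg.lstsq(A,z.ravel(),rcond=None)[0][:2].round(3))
E
```

```text
t: 12.42
position: [0.4908, 0.295, 0.0218]
tcp_rot: [2.429, 1.992, 0.001]
contact_force: [0.0, 0.6, 0.1]
width: 0.507
t: 13.68
position: [0.4503, 0.0934, 0.1619]
tcp_rot: [2.429, 1.993, 0.002]
contact_force: [-0.3, -0.7, 0.4]
width: 0.9
t: 14.18
position: [0.4505, 0.0157, 0.1617]
tcp_rot: [-2.428, -1.993, -0.001]
contact_force: [-0.2, 0.6, 0.1]
width: 0.902
t 14.175 pos [0.4505 0.0157 0.1617] jaw -11.25 z [ 0.     0.001 -1.   ] F [-0.2  0.6  0.1] w 0.902
top z 0.0348 tilt [0.    0.006]
top z 0.039 tilt [-0.003 -0.017]
```

View pics/c9.png

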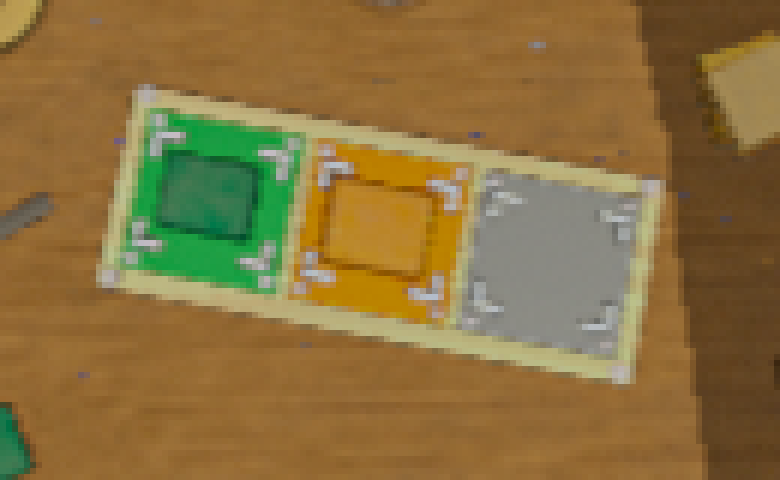

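View pics/wrist9.png

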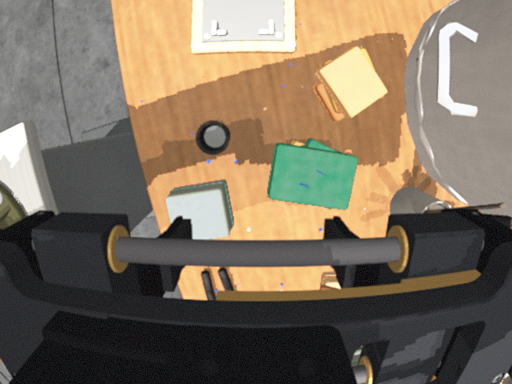

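View pics/top9.png

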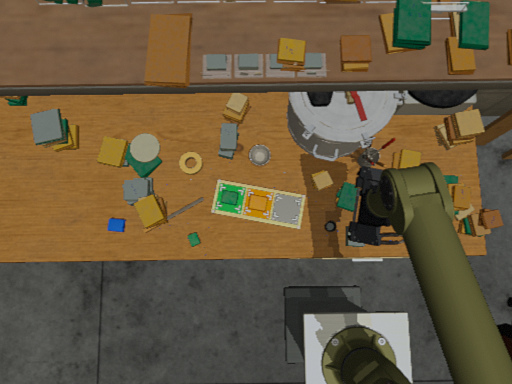

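In the top view the green mould is in the green nest (229,198) and the orange mould in the orange nest (259,203). Both are level, with top heights of 34.8 and 39.0 mm against the expected 34 and 39. The grey nest is empty and the bystanders in view are where they were. Handing in.

Run:
```python
from h import *
print(ctrl.sign_off())
```

```text
the job is handed in; nothing more can be done
None
```

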